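# Complete the interlocking layer of lunch boxes on a carrying board

## Task

Finish the layer of lunch boxes on the wooden carrying board: one orange-lidded box already lies across one end. Lay the other two orange-lidded boxes flat and upright on the two bare dark marks, lengthwise and side by side, at right angles to the box already there, which must stay on its own mark.

Things in the scene. Friction and masses are not known exactly. Their poses are not given: they have to be found in the camera images.
- board: Fixed brown wooden board, 236 (x) x 164 (y) x 18 mm thick, at any yaw. Origin: centre of underside, z up. On its top three flush dark marks, each 134 x 62 mm, 10 mm apart: one across the -x end (centre x -72, y 0, long side along y; box_laid is on it), two bare ones lengthwise (centres x +36, y +36 and x +36, y -36, long sides along x).
- box_laid: Orange-lidded lunch box already on the board, loose, across its -x end. White tray; lid 134 mm (x) x 62 mm (y), lid top 50 mm above the underside. On the lid a solid grip bar, same colour, along x: 70 mm long, 14 mm thick (y), top 84 mm above the underside. Origin: centre of underside, z up. About 0.3 kg. Its x runs along the board's y.
- box_1: Orange-lidded lunch box, loose on the counter. White tray; lid 134 mm (x) x 62 mm (y), lid top 50 mm above the underside. On the lid a solid grip bar, same colour, along x: 70 mm long, 14 mm thick (y), top 84 mm above the underside. Origin: centre of underside, z up. About 0.3 kg. Goes on either bare mark, either way round. Like boxes with green and white lids are not wanted.
- box_2: Orange-lidded lunch box, same as box_1. White tray; lid 134 mm (x) x 62 mm (y), lid top 50 mm above the underside. On the lid a solid grip bar, same colour, along x: 70 mm long, 14 mm thick (y), top 84 mm above the underside. Origin: centre of underside, z up. About 0.3 kg. Goes on the other bare mark, either way round.
There are look-alikes about, which are no part of the job. Leave any purple look-alike of the box_1 alone. What is shaped like the box_laid but blue is not meant.

How it is judged:
At the end, for the whole second after the job is handed in: All three orange-lidded boxes stand upright and still on the board, one on each mark (the two new ones either way about): centres within 15 mm of the mark's along each board axis, long sides within 12 degrees of the mark's, either way round, tilted less than 5 degrees (x of box_laid in the frame of board between -0.087 and -0.057 m and y of box_laid in the frame of board between -0.015 and 0.015 m and z of box_laid in the frame of board between 0.013 and 0.024 m and angle between the x axis of box_laid and the y axis of board, either way round below 0.21 rad and angle between box_laid's own z axis and vertical below 0.1 rad and linear speed of box_laid below 0.03 m/s and (((x of box_1 in the frame of board between 0.021 and 0.051 m and y of box_1 in the frame of board between 0.021 and 0.051 m and z of box_1 in the frame of board between 0.013 and 0.024 m and angle between the x axis of box_1 and the x axis of board, either way round below 0.21 rad and angle between box_1's own z axis and vertical below 0.1 rad and linear speed of box_1 below 0.03 m/s) and (x of box_2 in the frame of board between 0.021 and 0.051 m and y of box_2 in the frame of board between -0.051 and -0.021 m and z of box_2 in the frame of board between 0.013 and 0.024 m and angle between the x axis of box_2 and the x axis of board, either way round below 0.21 rad and angle between box_2's own z axis and vertical below 0.1 rad and linear speed of box_2 below 0.03 m/s)) or ((x of box_1 in the frame of board between 0.021 and 0.051 m and y of box_1 in the frame of board between -0.051 and -0.021 m and z of box_1 in the frame of board between 0.013 and 0.024 m and angle between the x axis of box_1 and the x axis of board, either way round below 0.21 rad and angle between box_1's own z axis and vertical below 0.1 rad and linear speed of box_1 below 0.03 m/s) and (x of box_2 in the frame of board between 0.021 and 0.051 m and y of box_2 in the frame of board between 0.021 and 0.051 m and z of box_2 in the frame of board between 0.013 and 0.024 m and angle between the x axis of box_2 and the x axis of board, either way round below 0.21 rad and angle between box_2's own z axis and vertical below 0.1 rad and linear speed of box_2 below 0.03 m/s)))); the robot touches nothing.
It also fails if it takes over 58 s, if anything falls off the work surface, if the arm or the gripper's body presses on something with over 40 N, if the wrist force passes 120 N, or if a joint passes its speed limit or range.

## Robot

A 6-joint arm with a two-finger parallel gripper is mounted at the origin on the work surface. World frame = base frame: x ahead of the robot, y to its left, z up, the work surface at z = 0. Lengths are in m, angles in rad, forces in N, time in s.
With the tool pointing down it reaches from about 0.35 to 0.925 m from the base axis. Payload 6.4 kg.
Tool frame: the origin (TCP) lies on the centre line of the jaws, within the pads' length; the fingertips stand 25 mm ahead of it and the grasp point (between the pads) lies 6 mm ahead of it (robot.tips_ahead is the distance from the TCP to the fingertips, in m); z points along the fingers, y is the line along which they close (so a half turn about z gives the same grasp; the last joint's range is limited). The gripper opens to 85 mm and grips with 20 to 120 N. Pads are 22 mm wide; open, the fingers measure 114 mm over their backs; the gripper's body (76 mm by 85 mm) begins 54 mm behind the grasp point. The pads swing forward as they close: fully open they stand 13 mm farther back than shut.
Start: joints at [1.118, 0.245, 1.558, -0, 1.339, -0.174], TCP at [0.179, 0.625, 0.256] pointing down, gripper open.
Joint ranges: [-3.13, 3.13], [-1.02, 2.26], [0.13, 2.54], [-0.95, 4.09], [0.21, 2.88], [-2.74, 2.74]. Speed limits (rad/s): [2.57, 2.57, 3.14, 3.14, 3.14, 3.14].

## Interface

Orientations are given as a rotation vector (axis times angle).
In Python, from bench import robot gives the robot as it stands. The module is installed in compiled form; this text tells all that it offers.
- The arm moves only by the tool move_arm, never from a script. Its argument "series" is a list of rows, each an object with "delta_pos": the shift along the tool's x, y, z in mm, a list of three; "spin": the turn about the tool's z in rad. A call has 1 to 8 rows; each row shifts and turns the commanded pose from where the row before left it, along the tool's axes as they then stand; what a row does not reach is not made up. A row lasts 1/10 s, in which the tool goes at most 50 mm and 8.59 degrees, less where a joint would pass 70% of its speed; a pose out of reach is approached as far as the arm can. A call with a gripper value outside its range is refused whole. "gripper" is the opening, from -1 (shut) to 1 (fully open), set as the call begins (left out, the last holds). The fingers move at their own pace and stop on an object; "force" is the grip in N (left out, the last holds). Time passes only in rows, so rows that do not move let the fingers close. It gives the time, the measured TCP pose, the force, the opening and the grip force at its end, in the units of the state.
- robot.read_state(): the state, without advancing time (a new reading comes with each control period).
- robot.snapshot(name): name is "side" or "top"; returns (picture, depth): 420x560x3 uint8, red, green, blue; 420x560 float32, m along the optical axis (not along the pixel's ray), 0 where there is no reading.
- robot.get_calibration(name): a dict with "intrinsics" (3x3 intrinsics, pixels), "k1" (the pictures are not rectified: a ray, as slopes to the right and down, at radius r is drawn at 1 + k1 r^2 times it, then the intrinsics apply), "world_to_cam" (4x4, takes a point from world to camera coordinates). Camera axes: x right, y up, looking along -z (the intrinsics and any distortion apply to the point x, -y, -z); pixel columns grow to the right and rows downward; lengths in m; the calibration is good to about 2 mm. A picture is of the moment at which its call begins. get_calibration takes no time and is no camera call.
- robot.job_done(): hands the job in; it is judged then, once.
The state is a dict: "time": time; "joint_positions": joint angles; "qd": joint speeds; "joint_torque": joint torques, N m; "eef_pos": TCP position; "ee_rot": TCP orientation; "ft_force": force on the tool from outside, world axes, zero at the start; "wrist_torque": the same for the moment, N m; "opening": finger opening in m; "grasp_force": force on a finger pad.
Only numpy, scipy, OpenCV 4.12 (cv2) and the standard library are available. Lean on these libraries where they do the work, as an engineer would, in place of code of your own. Each camera call takes 0.05 s, during which the arm holds its last target. There are 200 camera calls.

## Working session

There is one attempt and no reset: what is moved stays moved. The work goes in short steps, Python scripts to look and compute and a tool call to move; the robot and the scene stay as the last step left them, time stands still between calls to the robot, and variables do not carry over. Pictures are saved under pics/ and viewed, at most 10 in all, crops included, and the job is handed in when it is done.

Besides the shell and the picture viewer there is one more tool, called after "Call:" as name(argument=value, ...), one argument or row to a line, values as JSON. move_arm: Moves the arm, as the interface text tells. Its arguments: {"type":"object","properties":{"series":{"type":"array","items":{"type":"object","properties":{"delta_pos":{"type":"array","items":{"type":"number"}},"spin":{"type":"number"}}}},"gripper":{"type":"number"},"force":{"type":"number"}},"required":["series"]}

```bash
mkdir -p pics; cat > h.py <<'E'
import numpy as np, cv2
from bench import robot
def cloud(name, save=None):
    im,d=robot.snapshot(name)
    c=robot.get_calibration(name); K=np.array(c["intrinsics"]); k1=c["k1"]; T=np.array(c["world_to_cam"])
    if save: cv2.imwrite(save, im[:,:,::-1])
    v,u=np.mgrid[:im.shape[0],:im.shape[1]]
    p=np.stack([(u-K[0,2])/K[0,0],(v-K[1,2])/K[1,1]],-1); q=p.copy()
    for _ in range(8): q=p/(1+k1*(q**2).sum(-1,keepdims=True))
    P=np.stack([q[...,0]*d,-q[...,1]*d,-d],-1)
    W=(P-T[:3,3])@T[:3,:3]      # R^T (P-t)
    W[d<=0]=np.nan
    return im,d,W
E
python3 - <<'E'
from h import *
for n in("top","side"):
    im,d,W=cloud(n,f"pics/{n}0.png")
    T=np.array(robot.get_calibration(n)["world_to_cam"]); print(n,-T[:3,:3].T@T[:3,3],(d>0).mean())
s=robot.read_state(); print(s["time"],s["eef_pos"],s["ee_rot"],s["opening"])
E
```

```text
top [4.22169815e-01 2.91972657e-04 1.22766982e+00] 0.9959651360544217
side [ 0.51020172 -0.77662964  0.52322465] 0.9960204081632653
0.1 [0.17865757 0.62449085 0.25529923] [-4.36382413e-01 -3.11056031e+00  2.59067835e-03] 0.08532271116209886
```

View pics/top0.png

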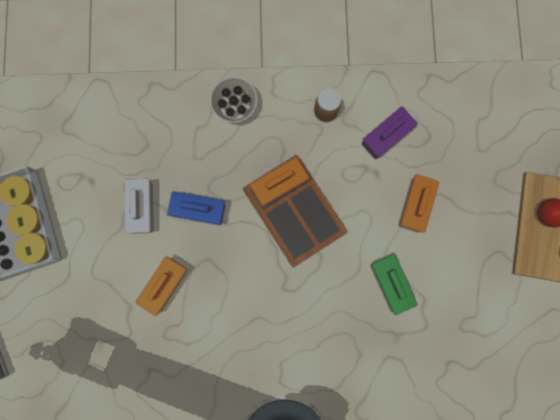

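View pics/side0.png

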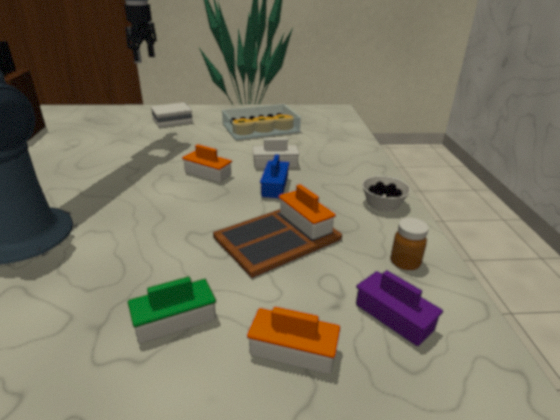

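The top view shows loose orange boxes at (162,286) and (419,203). The laid one is at (279,181) on the board, which is centred near (295,211); the two bare marks point toward the lower right. The side view agrees. Next I measure the poses.

```bash
cat >> h.py <<'E'
def rect(pts):
    (cx,cy),(w,h),a=cv2.minAreaRect((pts*1000).astype(np.float32))
    if w<h: w,h,a=h,w,a+90
    return np.round([cx,cy,w,h,(a+90)%180-90],1)
def orange(im,W):
    hsv=cv2.cvtColor(im,cv2.COLOR_RGB2HSV)
    m=((hsv[...,0]>=6)&(hsv[...,0]<=19)&(hsv[...,1]>185)&(hsv[...,2]>90)&(W[...,2]>.03)).astype(np.uint8)
    n,l,st,_=cv2.connectedComponentsWithStats(m)
    out=[]
    for i in range(1,n):
        if st[i,4]<150: continue
        P=W[l==i]; lid=P[(P[:,2]>.035)&(P[:,2]<.062)]; bar=P[P[:,2]>.074]
        if len(lid)<50 or len(bar)<10: continue
        out.append((st[i,:2],rect(lid[:,:2]),np.median(lid[:,2]).round(4),rect(bar[:,:2]),np.median(bar[:,2]).round(4)))
    return out
def board(im,W):
    hsv=cv2.cvtColor(im,cv2.COLOR_RGB2HSV); z=W[...,2]
    m=((z>.011)&(z<.026)&(np.hypot(W[...,0]-.42,W[...,1])<.3)).astype(np.uint8)
    m=cv2.morphologyEx(m,cv2.MORPH_OPEN,np.ones((3,3)))
    n,l,st,_=cv2.connectedComponentsWithStats(m); i=1+np.argmax(st[1:,4])
    P=W[l==i]
    # dark marks
    k=((l==i)&(hsv[...,2]<75)&(hsv[...,1]<130)).astype(np.uint8)
    n2,l2,s2,_=cv2.connectedComponentsWithStats(k)
    return rect(P[:,:2]),np.median(P[:,2]),[rect(W[l2==j][:,:2]) for j in range(1,n2) if s2[j,4]>200]
E
python3 - <<'E'
from h import *
for n in("top","side"):
    im,d,W=cloud(n)
    print(n)
    for o in orange(im,W): print(*o)
    print(board(im,W))
    hsv=cv2.cvtColor(im,cv2.COLOR_RGB2HSV)
    if n=="top": print([hsv[r,c] for r,c in((286,150),(232,292),(215,315),(245,270),(220,297))],W[232,292],W[215,315])
E
```

```text
top
(array([565.4, -40.6, 235.4, 163.9,  31. ]), np.float64(0.01878463363898875), [array([554.8, -91. , 129.6,  57.9,  30.7]), array([517.5, -29.4, 129.1,  56.8,  31.1])])
[array([ 17, 165, 153], dtype=uint8), array([10, 11, 68], dtype=uint8), array([10, 11, 67], dtype=uint8), array([ 25,  29, 148], dtype=uint8), array([15, 15, 69], dtype=uint8)] [ 0.51120671 -0.03397148  0.01550075] [ 0.55159153 -0.0922765   0.02053675]
side
[183 145] [389.5 279.2 130.8  57.  -34.3] 0.0495 [391.4 281.2  64.3  11.6 -34.3] 0.0806
[248 307] [ 571.7 -349.8  130.9   61.   -18.6] 0.0494 [ 572.  -349.1   69.8   13.9  -18.7] 0.0826
(array([567.9, -44. , 236.8, 166.1,  31.1]), np.float64(0.01754265464327072), [array([517.6, -29.4, 131.3,  61.3,  30.6]), array([555.3, -91. , 133. ,  60.7,  31.1])])
```

```bash
sed -i 's/>185)/>140)/; s/>90)&(W/>70)\&(W/' h.py; cat >> h.py <<'E'
from scipy.spatial.transform import Rotation as R
def plan(x,y,z,ang,step=40,ds=.13,p=None,Rm=None):
    """rows (mm, rad) in tool axes to TCP x,y,z (mm), tool y along ang deg (mod 180)"""
    s=robot.read_state(); p=np.array(s["eef_pos"])*1000; Rm=R.from_rotvec(s["ee_rot"])
    yv=Rm.as_matrix()[:,1]; cur=np.degrees(np.arctan2(yv[1],yv[0]))
    da=(ang-cur+90)%180-90; sp=-np.radians(da)
    D=np.array([x,y,z])-p; n=int(max(np.ceil(np.linalg.norm(D)/step),np.ceil(abs(sp)/ds),1))
    tilt=np.degrees(np.arccos(-Rm.as_matrix()[2,2]))
    print("t",s["time"],"tcp",p.round(1),"yang",round(cur,1),"tilt",round(tilt,2),"q6",round(s["joint_positions"][5],2),"D",D.round(1),"spin",round(sp,3),"n",n)
    for i in range(n):
        d=Rm.inv().apply(D/n); print(d.round(1),round(sp/n,3))
        Rm=Rm*R.from_rotvec([0,0,sp/n])
E
python3 - <<'E'
from h import *
for n in("top","side"):
    im,d,W=cloud(n)
    print(n)
    for o in orange(im,W): print(*o)
print(robot.tips_ahead)
plan(390,280,200,55.7)
E
```

```text
top
[401 175] [ 571.5 -345.5  131.4   60.9  -19.1] 0.0506 [ 570.5 -345.7   68.4   14.9  -19.8] 0.0842
[136 257] [388.5 284.6 131.4  59.7 -33.7] 0.0507 [389.3 284.6  70.   14.6 -34.3] 0.0841
side
[183 144] [388.8 281.7 133.5  61.4 -31.8] 0.0493 [390.7 283.2  68.9  15.4 -34.4] 0.0811
[247 307] [ 571.6 -348.5  133.5   63.   -19.3] 0.0493 [ 572.  -348.9   69.8   15.1  -19.2] 0.0825
0.025
t 0.3 tcp [178.8 624.8 255.9] yang 74.0 tilt 0.04 q6 -0.17 D [ 211.2 -344.8  -55.9] spin 0.32 n 11
[-27.1 -24.8   5.1] 0.029
[-27.8 -24.    5.1] 0.029
[-28.5 -23.2   5.1] 0.029
[-29.1 -22.4   5.1] 0.029
[-29.8 -21.5   5.1] 0.029
[-30.4 -20.7   5.1] 0.029
[-31.  -19.8   5.1] 0.029
[-31.5 -18.9   5.1] 0.029
[-32.1 -17.9   5.1] 0.029
[-32.6 -17.    5.1] 0.029
[-33.1 -16.    5.1] 0.029
```

Call:
move_arm(
  series=[
    {"delta_pos":[-27,-25,5],"spin":0.03},
    {"delta_pos":[-28,-24,5],"spin":0.03},
    {"delta_pos":[-29,-23,5],"spin":0.03},
    {"delta_pos":[-29,-22,5],"spin":0.03},
    {"delta_pos":[-30,-22,5],"spin":0.03},
    {"delta_pos":[-30,-21,5],"spin":0.03},
    {"delta_pos":[-31,-20,5],"spin":0.03},
    {"delta_pos":[-32,-19,5],"spin":0.03},
  ],
  gripper=0.1,
  force=60,
)

```text
time: 1.1
eef_pos: [0.3326, 0.3715, 0.2162]
ee_rot: [0.807, 3.036, 0.001]
ft_force: [1.7, 0.2, 0.6]
opening: 0.047
grasp_force: 0.0
```

```bash
python3 - <<'E'
from h import *
print(robot.tips_ahead,robot.read_state()["opening"])
plan(389.5,282.5,140,56)
E
```

```text
0.025 0.04700269235351698
t 1.1 tcp [332.6 371.5 216.2] yang 60.2 tilt 0.03 q6 -0.44 D [ 56.9 -89.  -76.2] spin 0.074 n 4
[-23.4 -12.3  19.1] 0.018
[-23.6 -11.8  19.1] 0.018
[-23.8 -11.4  19.1] 0.018
[-24.  -11.   19.1] 0.018
```

Call:
move_arm(
  series=[
    {"delta_pos":[-23,-12,19],"spin":0.02},
    {"delta_pos":[-24,-12,19],"spin":0.02},
    {"delta_pos":[-22,-11,18],"spin":0.02},
    {"delta_pos":[0,0,0]},
    {"delta_pos":[0,0,0]},
  ],
)

```text
invalid input at $.series[3]: expected keys delta_pos, spin
```

```bash
python3 - <<'E'
from h import *
im,d,W=cloud("side","pics/s1.png")
plan(389.5,282.5,82,56)
E
```

```text
t 1.15 tcp [334.4 368.  215.2] yang 60.0 tilt 0.2 q6 -0.44 D [  55.1  -85.5 -133.2] spin 0.069 n 5
[-18.   -9.2  26.7] 0.014
[-18.2  -9.   26.7] 0.014
[-18.3  -8.7  26.7] 0.014
[-18.4  -8.5  26.7] 0.014
[-18.5  -8.2  26.7] 0.014
```

View pics/s1.png

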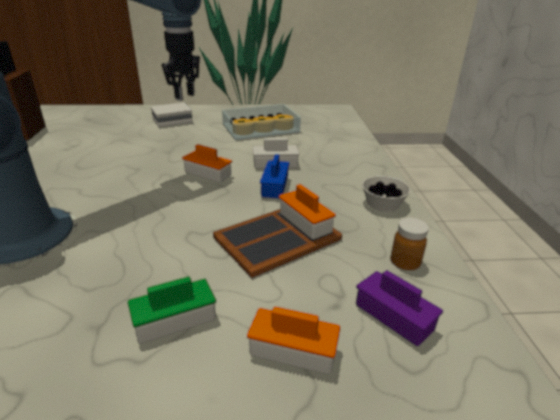

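The picture shows the arm still high at (180,70), with nothing disturbed; that move was refused because `spin` was missing from two rows. I'll go above box A.

Call:
move_arm(
  series=[
    {"delta_pos":[-23,-12,19],"spin":0.02},
    {"delta_pos":[-23,-11,19],"spin":0.02},
    {"delta_pos":[-23,-11,19],"spin":0.02},
    {"delta_pos":[-22,-10,18],"spin":0.01},
    {"delta_pos":[0,0,0],"spin":0},
    {"delta_pos":[0,0,0],"spin":0},
  ],
)

```text
time: 1.75
eef_pos: [0.3868, 0.2878, 0.1413]
ee_rot: [-0.913, -3.005, 0.0]
ft_force: [0.0, -0.1, 0.1]
opening: 0.0471
grasp_force: 0.0
```

```bash
python3 - <<'E'
from h import *
plan(389.5,282.5,82,56)
E
```

```text
t 1.75 tcp [386.8 287.8 141.3] yang 56.2 tilt 0.03 q6 -0.58 D [  2.7  -5.3 -59.3] spin 0.004 n 2
[-2.6 -1.4 29.7] 0.002
[-2.6 -1.4 29.7] 0.002
```

Call:
move_arm(
  series=[
    {"delta_pos":[-2.5,-1.5,20],"spin":0},
    {"delta_pos":[-2.5,-1.5,20],"spin":0},
    {"delta_pos":[0,0,19],"spin":0},
    {"delta_pos":[0,0,0],"spin":0},
    {"delta_pos":[0,0,0],"spin":0},
  ],
)

```text
time: 2.25
eef_pos: [0.3895, 0.2835, 0.0833]
ee_rot: [0.909, 3.006, 0.001]
ft_force: [0.6, 0.7, 0.8]
opening: 0.0467
grasp_force: 0.0
```

Call:
move_arm(
  series=[
    {"delta_pos":[0,0,0],"spin":0},
    {"delta_pos":[0,0,0],"spin":0},
    {"delta_pos":[0,0,0],"spin":0},
    {"delta_pos":[0,0,0],"spin":0},
    {"delta_pos":[0,0,0],"spin":0},
    {"delta_pos":[0,0,0],"spin":0},
  ],
  gripper=-1,
  force=60,
)

```text
time: 2.85
eef_pos: [0.3902, 0.2831, 0.0835]
ee_rot: [0.911, 3.005, 0.003]
ft_force: [-0.5, 2.7, 6.2]
opening: 0.0129
grasp_force: 61.7
```

```bash
python3 - <<'E'
from h import *
plan(389.5,282.5,82,56)
E
```

```text
t 2.85 tcp [390.2 283.1  83.5] yang 56.3 tilt 0.13 q6 -0.59 D [-0.7 -0.6 -1.5] spin 0.005 n 1
[ 0.2 -0.9  1.5] 0.005
```

Call:
move_arm(
  series=[
    {"delta_pos":[0,0,-10],"spin":0},
    {"delta_pos":[0,0,-20],"spin":0},
    {"delta_pos":[0,0,-30],"spin":0},
    {"delta_pos":[0,0,-30],"spin":0},
    {"delta_pos":[0,0,-20],"spin":0},
    {"delta_pos":[0,0,0],"spin":0},
  ],
)

```text
time: 3.45
eef_pos: [0.3905, 0.283, 0.195]
ee_rot: [0.91, 3.002, 0.005]
ft_force: [0.3, 1.1, -4.8]
opening: 0.0134
grasp_force: 60.2
```

```bash
python3 - <<'E'
from h import *
plan(517.5,-29.4,192,121,step=25)
im,d,W=cloud("side")
z=W[...,2]; m=(np.hypot(W[...,0]-.39,W[...,1]-.283)<.09)&(z>.11)&(z<.178)
hsv=cv2.cvtColor(im,cv2.COLOR_RGB2HSV); m&=(hsv[...,0]>=6)&(hsv[...,0]<=19)&(hsv[...,1]>140)
P=W[m]; print(len(P),rect(P[:,:2]),np.percentile(P[:,2],[2,50,98])); print(robot.read_state()["grasp_force"],robot.read_state()["opening"])
E
```

```text
t 3.45 tcp [390.5 283.  195. ] yang 56.3 tilt 0.31 q6 -0.59 D [ 127.  -312.4   -3. ] spin -1.13 n 14
[-19.9 -13.5   0.2] -0.081
[-18.8 -15.1   0.2] -0.081
[-17.5 -16.5   0.2] -0.081
[-16.1 -17.9   0.2] -0.081
[-14.6 -19.1   0.2] -0.081
[-13.  -20.3   0.2] -0.081
[-11.3 -21.2   0.2] -0.081
[ -9.6 -22.1   0.2] -0.081
[ -7.8 -22.8   0.2] -0.081
[ -5.9 -23.3   0.2] -0.081
[ -4.  -23.7   0.2] -0.081
[ -2.1 -24.    0.2] -0.081
[ -0.2 -24.1   0.2] -0.081
[  1.8 -24.    0.2] -0.081
463 [390.5 281.  133.2  61.6 -33.8] [0.15600598 0.16108758 0.17605137]
60.21645784378052 0.012833315098960536
```

Call:
move_arm(
  series=[
    {"delta_pos":[-20,-13,0],"spin":-0.08},
    {"delta_pos":[-19,-15,0],"spin":-0.08},
    {"delta_pos":[-18,-16,0],"spin":-0.08},
    {"delta_pos":[-16,-18,0],"spin":-0.08},
    {"delta_pos":[-15,-19,0],"spin":-0.08},
    {"delta_pos":[-13,-20,0],"spin":-0.08},
    {"delta_pos":[-11,-21,0],"spin":-0.08},
    {"delta_pos":[-10,-22,0],"spin":-0.08},
  ],
)

```text
time: 4.3
eef_pos: [0.4616, 0.1041, 0.1896]
ee_rot: [0.085, -3.135, -0.0]
ft_force: [0.4, 0.4, -4.0]
opening: 0.0129
grasp_force: 60.3
```

Call:
move_arm(
  series=[
    {"delta_pos":[-8,-23,0],"spin":-0.08},
    {"delta_pos":[-6,-23,0],"spin":-0.08},
    {"delta_pos":[-4,-24,0],"spin":-0.08},
    {"delta_pos":[-2,-24,0],"spin":-0.08},
    {"delta_pos":[0,-24,0],"spin":-0.08},
    {"delta_pos":[2,-24,0],"spin":-0.08},
    {"delta_pos":[0,0,0],"spin":0},
    {"delta_pos":[0,0,0],"spin":0},
  ],
)

```text
time: 5.1
eef_pos: [0.515, -0.0292, 0.19]
ee_rot: [0.821, -3.029, -0.004]
ft_force: [-0.4, 0.3, -4.6]
opening: 0.0128
grasp_force: 60.3
```

```bash
cat >> h.py <<'E'
def held(name):
    im,d,W=cloud(name); t=np.array(robot.read_state()["eef_pos"]); z=W[...,2]-t[2]
    hsv=cv2.cvtColor(im,cv2.COLOR_RGB2HSV)
    m=(np.hypot(W[...,0]-t[0],W[...,1]-t[1])<.09)&(z>-.045)&(z<-.026)&(hsv[...,0]>=6)&(hsv[...,0]<=19)&(hsv[...,1]>140)
    print("held",name,m.sum(),rect(W[m][:,:2]),"lid z",np.median(W[m][:,2]))
E
python3 - <<'E'
from h import *
plan(517.5,-29.4,192,121,step=25)
held("side"); held("top")
im,d,W=cloud("side"); print([o[1] for o in orange(im,W)])
E
```

```text
t 5.1 tcp [515.  -29.2 190. ] yang 120.3 tilt 0.26 q6 -2.38 D [ 2.5 -0.2  2. ] spin -0.012 n 1
[-2.1 -1.5 -2. ] -0.012
held side 838 [514.5 -34.5 133.6  59.8  29.2] lid z 0.15597162317538674
held top 280 [477.1 -37.6  64.6  28.9  74.5] lid z 0.15763329185957903
[array([ 571.6, -348.4,  133.3,   63.4,  -18.9])]
```

```bash
python3 - <<'E'
from h import *
plan(517.5,-27,103,121,step=25)
for n in("top","side"):
    im,d,W=cloud(n); z=W[...,2]
    hsv=cv2.cvtColor(im,cv2.COLOR_RGB2HSV)
    m=(np.hypot(W[...,0]-.627,W[...,1]+.0035)<.1)&(z>.06)&(z<.076)&(hsv[...,0]>=6)&(hsv[...,0]<=19)&(hsv[...,1]>140)
    print(n,m.sum(),rect(W[m][:,:2]))
E
```

```text
t 5.25 tcp [515.4 -28.5 191.1] yang 120.5 tilt 0.13 q6 -2.38 D [  2.1   1.5 -88.1] spin -0.009 n 4
[-0.7  0.  22. ] -0.002
[-0.7  0.  22. ] -0.002
[-0.7  0.  22. ] -0.002
[-0.7  0.  22. ] -0.002
top 733 [631.1  -3.6 133.9  62.1 -60.8]
side 736 [630.8  -7.9 135.4  62.4 -58.5]
```

Call:
move_arm(
  series=[
    {"delta_pos":[-1,0,20],"spin":0},
    {"delta_pos":[-1,0,25],"spin":-0.01},
    {"delta_pos":[0,0,20],"spin":0},
    {"delta_pos":[0,0,12],"spin":0},
    {"delta_pos":[0,0,6],"spin":0},
    {"delta_pos":[0,0,3],"spin":0},
    {"delta_pos":[0,0,0],"spin":0},
    {"delta_pos":[0,0,0],"spin":0},
  ],
)

```text
time: 6.15
eef_pos: [0.5188, -0.0285, 0.1073]
ee_rot: [-0.839, 3.026, -0.002]
ft_force: [0.3, -0.3, -3.7]
opening: 0.0127
grasp_force: 60.2
```

```bash
python3 - <<'E'
from h import *
plan(517.5,-27,103,121,step=25)
held("side")
E
```

```text
t 6.15 tcp [518.8 -28.5 107.3] yang 121.0 tilt 0.11 q6 -2.39 D [-1.3  1.5 -4.3] spin 0.0 n 1
[0.3 1.9 4.3] 0.0
held side 907 [531.  -30.  159.5  71.9  28.7] lid z 0.07297290818917217
```

Call:
move_arm(
  series=[
    {"delta_pos":[0,1,2],"spin":0},
    {"delta_pos":[0,0,2],"spin":0},
    {"delta_pos":[0,0,1],"spin":0},
    {"delta_pos":[0,0,0],"spin":0},
    {"delta_pos":[0,0,0],"spin":0},
  ],
)

```text
time: 6.7
eef_pos: [0.5176, -0.0275, 0.1015]
ee_rot: [-0.84, 3.027, -0.0]
ft_force: [-1.4, 0.2, -1.4]
opening: 0.0131
grasp_force: 60.6
```

Call:
move_arm(
  series=[
    {"delta_pos":[0,0,0.5],"spin":0},
    {"delta_pos":[0,0,0],"spin":0},
    {"delta_pos":[0,0,0],"spin":0},
  ],
)

```text
time: 7.0
eef_pos: [0.5176, -0.0275, 0.1015]
ee_rot: [0.84, -3.027, 0.0]
ft_force: [-4.2, 0.5, 4.9]
opening: 0.0128
grasp_force: 61.6
```

Call:
move_arm(
  series=[
    {"delta_pos":[0,0,0],"spin":0},
    {"delta_pos":[0,0,0],"spin":0},
    {"delta_pos":[0,0,0],"spin":0},
    {"delta_pos":[0,0,-15],"spin":0},
    {"delta_pos":[0,0,-25],"spin":0},
    {"delta_pos":[0,0,-25],"spin":0},
    {"delta_pos":[0,0,-25],"spin":0},
    {"delta_pos":[0,0,0],"spin":0},
  ],
  gripper=0,
)

```text
time: 7.8
eef_pos: [0.52, -0.0281, 0.1948]
ee_rot: [-0.838, 3.02, -0.007]
ft_force: [0.8, -0.5, -0.1]
opening: 0.0426
grasp_force: 0.0
```

```bash
python3 - <<'E'
from h import *
plan(571.5,-347.5,180,70.7)
cloud("side","pics/s2.png")
E
```

```text
t 7.8 tcp [520.  -28.1 194.8] yang 121.0 tilt 0.47 q6 -2.38 D [  51.5 -319.4  -14.8] spin 0.878 n 9
[ 13.4 -33.4   1.8] 0.098
[ 10.1 -34.5   1.8] 0.098
[  6.7 -35.3   1.8] 0.098
[  3.2 -35.8   1.8] 0.098
[ -0.3 -35.9   1.8] 0.098
[ -3.8 -35.7   1.8] 0.098
[ -7.3 -35.2   1.8] 0.098
[-10.7 -34.3   1.8] 0.098
[-14.  -33.1   1.8] 0.098
```

View pics/s2.png

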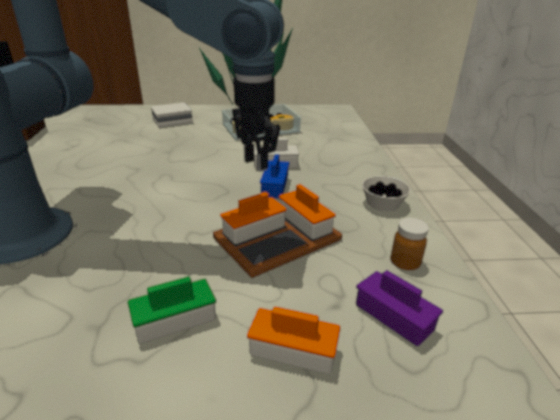

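The box is down on the far mark at (252,218), beside the laid box. The near mark is still bare. Next I go to box B.

Call:
move_arm(
  series=[
    {"delta_pos":[13,-33,0],"spin":0.1},
    {"delta_pos":[10,-34,0],"spin":0.1},
    {"delta_pos":[7,-35,0],"spin":0.1},
    {"delta_pos":[3,-36,0],"spin":0.1},
    {"delta_pos":[0,-36,0],"spin":0.1},
    {"delta_pos":[-4,-36,0],"spin":0.1},
    {"delta_pos":[-7,-35,5],"spin":0.1},
    {"delta_pos":[-11,-34,10],"spin":0.1},
  ],
)

```text
time: 8.65
eef_pos: [0.5604, -0.312, 0.1744]
ee_rot: [-0.412, -3.114, -0.001]
ft_force: [0.5, 0.1, 1.1]
opening: 0.0427
grasp_force: 0.0
```

```bash
python3 - <<'E'
from h import *
plan(571.5,-347.5,140,70.7)
E
```

```text
t 8.65 tcp [ 560.4 -312.   174.4] yang 74.9 tilt 0.04 q6 -1.99 D [ 11.1 -35.5 -34.4] spin 0.074 n 2
[-10.  -15.7  17.2] 0.037
[-10.5 -15.3  17.2] 0.037
```

Call:
move_arm(
  series=[
    {"delta_pos":[-9,-14,16],"spin":0.04},
    {"delta_pos":[-9,-13,16],"spin":0.03},
    {"delta_pos":[0,0,0],"spin":0},
    {"delta_pos":[0,0,0],"spin":0},
  ],
)

```text
time: 9.05
eef_pos: [0.5698, -0.3408, 0.1421]
ee_rot: [-0.513, -3.097, -0.003]
ft_force: [-0.5, 0.3, 0.3]
opening: 0.0429
grasp_force: 0.0
```

```bash
python3 - <<'E'
from h import *
plan(571.5,-347.5,83,70.7)
E
```

```text
t 9.05 tcp [ 569.8 -340.8  142.1] yang 71.2 tilt 0.18 q6 -1.95 D [  1.7  -6.7 -59.1] spin 0.008 n 2
[-2.  -2.9 29.5] 0.004
[-2.  -2.9 29.5] 0.004
```

Call:
move_arm(
  series=[
    {"delta_pos":[-2,-3,20],"spin":0.01},
    {"delta_pos":[-2,-3,20],"spin":0},
    {"delta_pos":[0,0,19],"spin":0},
    {"delta_pos":[0,0,0],"spin":0},
    {"delta_pos":[0,0,0],"spin":0},
  ],
)

```text
time: 9.55
eef_pos: [0.5723, -0.3478, 0.0849]
ee_rot: [-0.529, -3.096, -0.0]
ft_force: [0.5, 0.2, 0.2]
opening: 0.0427
grasp_force: 0.0
```

Call:
move_arm(
  series=[
    {"delta_pos":[0,0,0],"spin":0},
    {"delta_pos":[0,0,0],"spin":0},
    {"delta_pos":[0,0,0],"spin":0},
    {"delta_pos":[0,0,0],"spin":0},
    {"delta_pos":[0,0,0],"spin":0},
    {"delta_pos":[0,0,0],"spin":0},
  ],
  gripper=-1,
  force=60,
)

```text
time: 10.15
eef_pos: [0.5731, -0.3489, 0.0863]
ee_rot: [0.529, 3.095, -0.001]
ft_force: [-0.0, 1.2, 6.1]
opening: 0.0127
grasp_force: 60.6
```

Call:
move_arm(
  series=[
    {"delta_pos":[0,0,-10],"spin":0},
    {"delta_pos":[0,0,-20],"spin":0},
    {"delta_pos":[0,0,-30],"spin":0},
    {"delta_pos":[0,0,-30],"spin":0},
    {"delta_pos":[0,0,-20],"spin":0},
    {"delta_pos":[0,0,0],"spin":0},
    {"delta_pos":[0,0,0],"spin":0},
  ],
)

```text
time: 10.85
eef_pos: [0.5717, -0.3481, 0.1937]
ee_rot: [-0.53, -3.095, -0.001]
ft_force: [0.1, 0.3, -5.1]
opening: 0.0127
grasp_force: 59.5
```

```bash
cat >> h.py <<'E'
def laid(name):
    im,d,W=cloud(name); z=W[...,2]; hsv=cv2.cvtColor(im,cv2.COLOR_RGB2HSV)
    m=((np.hypot(W[...,0]-.565,W[...,1]+.041)<.16)&(z>.06)&(z<.11)&(hsv[...,0]>=6)&(hsv[...,0]<=19)&(hsv[...,1]>140)).astype(np.uint8)
    m=cv2.erode(m,np.ones((2,2)))
    n,l,s,_=cv2.connectedComponentsWithStats(m)
    for i in range(1,n):
        if s[i,4]>40:
            P=W[l==i]; L=P[P[:,2]<.076]; B=P[P[:,2]>.093]; print(name,s[i,4],"lid",rect(L[:,:2]),"bar",rect(B[:,:2]) if len(B)>5 else "")
E
python3 - <<'E'
from h import *
plan(555,-91,192,121,step=25)
held("side"); laid("top"); laid("side")
E
```

```text
t 10.85 tcp [ 571.7 -348.1  193.7] yang 70.6 tilt 0.09 q6 -1.95 D [-16.7 257.1  -1.7] spin -0.88 n 11
[ 9.2 21.5  0.2] -0.08
[ 7.5 22.2  0.2] -0.08
[ 5.7 22.7  0.2] -0.08
[ 3.8 23.1  0.2] -0.08
[ 2.  23.3  0.2] -0.08
[ 0.1 23.4  0.2] -0.08
[-1.8 23.4  0.2] -0.08
[-3.6 23.1  0.2] -0.08
[-5.5 22.8  0.2] -0.08
[-7.3 22.3  0.2] -0.08
[-9.  21.6  0.2] -0.08
held side 2431 [ 570.1 -348.1  132.3   63.   -19.4] lid z 0.15677556273290705
top 1256 lid [629.6  -4.8 130.5  58.1 -60.8] bar [630.9  -3.7  69.7  14.7 -60.6]
top 1332 lid [513.2 -28.6 130.7  58.7  31.1] bar [514.3 -27.6  69.7  14.3  31. ]
side 1118 lid [516.9 -34.1 129.   57.7  30.8] bar [517.8 -34.6  66.7   9.4  30.4]
side 165 lid [671.3 -46.6  62.6  32.8  76.3] bar
```

Call:
move_arm(
  series=[
    {"delta_pos":[9,21,0],"spin":-0.08},
    {"delta_pos":[7,22,0],"spin":-0.08},
    {"delta_pos":[6,23,0],"spin":-0.08},
    {"delta_pos":[4,23,0],"spin":-0.08},
    {"delta_pos":[2,23,0],"spin":-0.08},
    {"delta_pos":[0,23,0],"spin":-0.08},
    {"delta_pos":[-2,23,0],"spin":-0.08},
    {"delta_pos":[-4,23,0],"spin":-0.08},
  ],
)

```text
time: 11.8
eef_pos: [0.5599, -0.162, 0.1931]
ee_rot: [0.476, -3.103, -0.003]
ft_force: [0.2, 0.6, -3.6]
opening: 0.013
grasp_force: 59.5
```

Call:
move_arm(
  series=[
    {"delta_pos":[-5,23,0],"spin":-0.08},
    {"delta_pos":[-7,22,0],"spin":-0.08},
    {"delta_pos":[-9,22,0],"spin":-0.08},
    {"delta_pos":[0,0,0],"spin":0},
    {"delta_pos":[0,0,0],"spin":0},
    {"delta_pos":[0,0,0],"spin":0},
  ],
)

```text
time: 12.4
eef_pos: [0.5551, -0.0936, 0.1942]
ee_rot: [0.838, -3.027, -0.0]
ft_force: [-0.3, 0.0, -2.4]
opening: 0.0127
grasp_force: 59.6
```

```bash
python3 - <<'E'
from h import *
plan(554.5,-92,110,121,step=25)
held("side"); cloud("side","pics/s3.png")
E
```

```text
t 12.4 tcp [555.1 -93.6 194.2] yang 120.9 tilt 0.05 q6 -2.48 D [ -0.6   1.6 -84.2] spin -0.001 n 4
[-0.1  0.4 21. ] -0.0
[-0.1  0.4 21. ] -0.0
[-0.1  0.4 21. ] -0.0
[-0.1  0.4 21. ] -0.0
held side 1030 [555.1 -98.3 133.4  60.9  30.3] lid z 0.15733445362667436
```

View pics/s3.png

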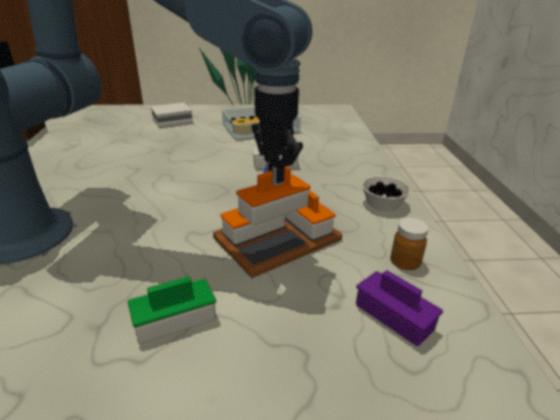

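The picture shows box B held level at (273,205), straight above the near bare mark. I'll lower it.

Call:
move_arm(
  series=[
    {"delta_pos":[0,1,20],"spin":0},
    {"delta_pos":[0,0,25],"spin":0},
    {"delta_pos":[0,0,20],"spin":0},
    {"delta_pos":[0,0,12],"spin":0},
    {"delta_pos":[0,0,6],"spin":0},
    {"delta_pos":[0,0,2],"spin":0},
    {"delta_pos":[0,0,0],"spin":0},
    {"delta_pos":[0,0,0],"spin":0},
  ],
)

```text
time: 13.3
eef_pos: [0.5556, -0.0925, 0.1109]
ee_rot: [-0.839, 3.026, -0.002]
ft_force: [0.1, 0.5, -4.0]
opening: 0.0125
grasp_force: 59.5
```

```bash
python3 - <<'E'
from h import *
plan(554.5,-92,104,121,step=25)
E
```

```text
t 13.3 tcp [555.6 -92.5 110.9] yang 121.0 tilt 0.12 q6 -2.48 D [-1.1  0.5 -6.9] spin 0.0 n 1
[0.6 1.  6.9] 0.0
```

Call:
move_arm(
  series=[
    {"delta_pos":[0,1,3],"spin":0},
    {"delta_pos":[0,0,2],"spin":0},
    {"delta_pos":[0,0,1],"spin":0},
    {"delta_pos":[0,0,0.5],"spin":0},
    {"delta_pos":[0,0,0],"spin":0},
    {"delta_pos":[0,0,0],"spin":0},
  ],
)

```text
time: 13.9
eef_pos: [0.5545, -0.0914, 0.1043]
ee_rot: [-0.84, 3.027, -0.0]
ft_force: [-3.7, 1.2, 5.3]
opening: 0.013
grasp_force: 60.8
```

The force now points up at 5 N, so the box is resting on the board. Release and rise.

Call:
move_arm(
  series=[
    {"delta_pos":[0,0,0],"spin":0},
    {"delta_pos":[0,0,0],"spin":0},
    {"delta_pos":[0,0,0],"spin":0},
    {"delta_pos":[0,0,-15],"spin":0},
    {"delta_pos":[0,0,-25],"spin":0},
    {"delta_pos":[0,0,-25],"spin":0},
    {"delta_pos":[0,0,-25],"spin":0},
    {"delta_pos":[0,0,-10],"spin":0},
  ],
  gripper=0,
)

```text
time: 14.7
eef_pos: [0.5559, -0.0919, 0.2074]
ee_rot: [-0.839, 3.022, -0.006]
ft_force: [0.9, -0.5, -0.6]
opening: 0.0432
grasp_force: 0.0
```

Call:
move_arm(
  series=[
    {"delta_pos":[0,-35,-10],"spin":0},
    {"delta_pos":[0,-35,-10],"spin":0},
    {"delta_pos":[0,-35,0],"spin":0},
    {"delta_pos":[0,-35,0],"spin":0},
    {"delta_pos":[0,-35,0],"spin":0},
    {"delta_pos":[0,-35,0],"spin":0},
    {"delta_pos":[0,0,0],"spin":0},
    {"delta_pos":[0,0,0],"spin":0},
  ],
)

```text
time: 15.5
eef_pos: [0.6622, -0.2717, 0.2225]
ee_rot: [0.838, -3.027, -0.002]
ft_force: [0.5, 0.3, -0.6]
opening: 0.043
grasp_force: 0.0
```

```bash
python3 - <<'E'
from h import *
print(robot.read_state()["time"],robot.read_state()["eef_pos"])
laid("top"); laid("side"); im,d,W=cloud("top","pics/t4.png"); print(board(im,W))
E
```

```text
15.5 [ 0.66223697 -0.27171571  0.22248813]
top 1243 lid [629.5  -4.7 130.4  58.1 -60.7] bar [630.9  -3.6  69.9  15.2 -60.1]
top 1287 lid [550.7 -92.7 130.4  57.5  31.4] bar [551.8 -90.9  70.1  14.5  31.6]
top 1327 lid [513.1 -28.7 130.4  58.8  30.9] bar [514.3 -27.5  69.7  14.1  30.5]
side 937 lid [632.3 -11.5 128.   58.4 -59. ] bar [632.7 -10.8  65.8  10.5 -61.7]
side 2367 lid [536.4 -66.3 131.9 130.5  30.8] bar [535.9 -65.5  84.1  68.9 -58.7]
(array([565.6, -40.7, 235.4, 164.3,  31. ]), np.float64(0.018504884276392942), [])
```

View pics/t4.png

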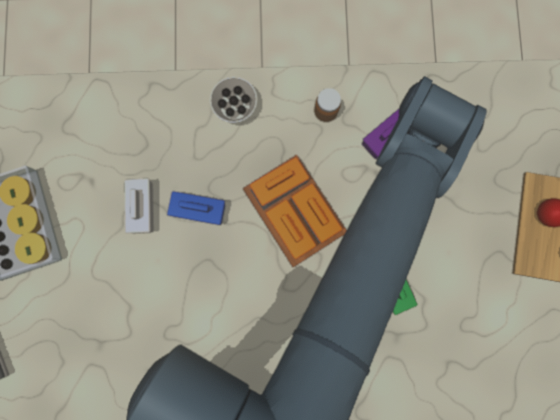

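The top view shows all three orange boxes on the board at (279,181), (290,228) and (318,208), with the arm clear of them. In board axes they sit about (38,-38), (38,36) and (-74,2) mm, within 3 mm of the marks, and the angles are within 1°.

```bash
python3 -c "
from bench import robot
print(robot.job_done())"
```

```text
the job is handed in; nothing more can be done
None
```

I laid both loose orange boxes on the two bare marks and handed the job in at about 16 s of the 58 s. By the last top view all three are within 3 mm and 1° of their marks; the hand-in returned no verdict.

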